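# Charge a grinding jar with four balls from a click-stop dispenser

### The arm

A 6-joint arm with a two-finger parallel gripper is mounted at the origin on a cart in front of the work surface, level with it; the furniture and walls round the work are solid. World frame = base frame: x ahead of the robot, y to its left, z up, the work surface at z = 0. Lengths are in m, angles in rad, forces in N, time in s.
With the tool pointing down it reaches from about 0.35 to 0.85 m from the base axis. Payload 8.1 kg.
Tool frame: the origin (TCP) lies at the very end of the fingers, on their centre line; the grasp point (between the pads) lies 19 mm behind it (robot.pinch_z is the distance from the TCP to the grasp point, in m); y points along the fingers, x is the direction in which the jaws open and shut, and the axes are right-handed (so a half turn about y gives the same grasp; the last joint's range is limited). The gripper opens to 93 mm and grips with 3 to 60 N. Pads are 15 mm wide; open, the fingers measure 128 mm over their backs; the gripper's body (75 mm by 188 mm) begins 65 mm behind the grasp point.
Start: joints at [1.189, 0.13, 1.488, -0, 1.523, -0.085], TCP at [0.175, 0.574, 0.219] pointing down, gripper open.
Joint ranges: [-2.96, 2.96], [-0.89, 2.26], [0.02, 2.5], [-1.34, 4.48], [0, 2.73], [-2.66, 2.66]. Speed limits (rad/s): [2.39, 2.39, 2.79, 3.14, 3.14, 3.14].

### API

Orientations are given as a rotation vector (axis times angle).
In Python, from plant import robot gives the robot as it stands.
- The arm moves only by the shell command python3 -m inch 'ROWS' [FORCE]. ROWS is JSON, a list of rows, each a list of 5 numbers: the closure, from -1 (fully open) to 1 (shut), then the shift along the world's x, y, z in m, then the turn about the world's z in rad. A call has 1 to 8 rows; each row is the pose to reach, as a shift and turn from the pose measured when the call began; what a row does not reach only later rows make up. A row lasts 1/8 s, in which the tool goes at most 62.5 mm and 10.7 degrees, less where a joint would pass 70% of its speed; a pose out of reach is approached as far as the arm can. A call with a gripper value outside its range is refused whole. The fingers move at their own pace and stop on an object; FORCE is the grip in N (left out, the last holds). Time passes only in rows, so rows that repeat a pose let the fingers close. It gives the time, the measured TCP pose, the force and the opening at its end, in the units of the state.
- robot.read_state(): the state, without advancing time (a new reading comes with each control period).
- robot.read_camera(name): name is "side" or "top" or "wrist"; returns a dict with "color" (420x560x3 uint8, red, green, blue), "mtx" (3x3 intrinsics, pixels), "dist_coeffs" ([k1, k2, p1, p2, k3] as OpenCV has them; the pictures are not rectified), "R" (3x3) and "t" (3): a world point X has camera coordinates R X + t; the wrist camera has in their place "hand_eye" (4x4, takes a point from camera to tool coordinates, whose origin is the TCP and whose axes are the tool frame's). Camera axes: x right, y down, z forward; pixel columns grow to the right and rows downward; lengths in m; the calibration is good to about 2 mm. A picture is of the moment at which its call begins: read the wrist's pose just before it. There is no depth.
- robot.close_job(): hands the job in, once; it reports no verdict.
The state is a dict: "t": time; "q": joint angles; "dq": joint speeds; "joint_torque": joint torques, N m; "tool_pos": TCP position; "orientation": TCP orientation; "force": force on the tool from outside, world axes, zero at the start; "wrist_torque": the same for the moment, N m; "opening": finger opening in m.
Only numpy, scipy, OpenCV 4.12 (cv2) and the standard library are available. Lean on these libraries where they do the work, as an engineer would, in place of code of your own. Each camera call takes 0.05 s, during which the arm holds its last target. There are 200 camera calls.

### The job

Prepare the ball charge for the mill: clear the empty plastic beaker from under the chute of the grinding-ball dispenser by nesting it upright in the stack of beakers, and stand the steel jar in its place on the ring under the end of the chute. Then turn the dispenser's knob exactly four clicks clockwise, so that four balls and no more roll into the jar, and stand the jar with its balls upright in the middle of the balance pan. Keep the jar and the stack upright and leave the two vials and the stopper where they are.

Things in the scene. Friction and masses are not known exactly. Their poses are not given: they have to be found in the camera images.
- dispenser: Grinding-ball dispenser, fixed: 5 mm base plate, white column, on it a 108 mm square plate with a round drum under a clear cover (z 96 to 119 mm), knob on top, open chute sloping to its -x. Origin: underside, on the knob's axis; x from chute end to knob, z up. Chute 23 mm wide, open end at x -97, z 63 to 77 mm there, rising to z 95 at the drum. Plate under the chute end: 70 mm wide, to x -147.
- spout_stand (a point): Centre of the thin ring (58 mm across) marked on the base plate under the chute's end, 5 mm above the worktop, 117 mm from the knob's axis; x, y, z as the dispenser. A vessel that is to catch the balls stands here, its axis within 10 mm. The chute's open end overhangs a vessel here by 9 mm, 58 mm above the plate: lower the vessel in front of it and move it in level; take it out likewise.
- knob_grip (a point): Point on the axis of the knob, 142 mm above the worktop, a good height to grip. The knob is round, finely fluted, 40 mm across, 123 to 152 mm above the worktop, axis vertical; only the flat cover (top at 119 mm, 105 mm across) lies beside it.
- index_knob (a joint): Angle of the knob, rad, growing clockwise seen from above; near 0 at first. Sprung click stops every pi/6 (30 degrees): it resists with about 0.13 N m, then snaps on to the next; let go, it settles in the nearest. It cannot turn back past -0.12. Each click brings the next pocket over the drop hole; its ball falls about half way through the click and rolls out within 1 s. Four clicks: 2.094.
- drum (a point): Centre of the drum's floor, on the knob's axis, 100 mm above the worktop; the drum's inner wall is 49 mm from it.
- ball_1_center (a point): Centre of a steel grinding ball, 14 mm across, seen through the drum's clear cover. Ball 1 lies in the drum's pocket 1 and falls at click 1.
- ball_2_center (a point): Centre of a steel grinding ball, 14 mm across, seen through the drum's clear cover. Ball 2 lies in the drum's pocket 2 and falls at click 2.
- ball_3_center (a point): Centre of a steel grinding ball, 14 mm across, seen through the drum's clear cover. Ball 3 lies in the drum's pocket 3 and falls at click 3.
- ball_4_center (a point): Centre of a steel grinding ball, 14 mm across, seen through the drum's clear cover. Ball 4 lies in the drum's pocket 4 and falls at click 4.
- ball_5_center (a point): Centre of a steel grinding ball, 14 mm across, seen through the drum's clear cover. Ball 5 lies in the drum's pocket 5 and falls at click 5.
- ball_6_center (a point): Centre of a steel grinding ball, 14 mm across, seen through the drum's clear cover. Ball 6 lies in the drum's pocket 6 and falls at click 6.
- ball_7_center (a point): Centre of a steel grinding ball, 14 mm across, seen through the drum's clear cover. Ball 7 lies in the drum's pocket 7 and falls at click 7.
- beaker_loose: White plastic stacking beaker, 35 g, one of three alike: 52 mm tall, foot 34 mm across, cone to 36 mm up, then a straight band 56 mm across from 37 to 52 mm; mouth 52 mm; inner floor 16 mm up. Starts empty under the chute's end. Nested it stands 16 mm above the next, whose rim is then 1 mm below this band: grip it by the band, fingertips not below 37 mm. Origin: underside centre.
- stack_bottom: White plastic stacking beaker, 35 g, one of three alike: 52 mm tall, foot 34 mm across, cone to 36 mm up, then a straight band 56 mm across from 37 to 52 mm; mouth 52 mm; inner floor 16 mm up. The lower one of the stack, on the worktop. Origin: underside centre, z up.
- stack_top: White plastic stacking beaker, 35 g, one of three alike: 52 mm tall, foot 34 mm across, cone to 36 mm up, then a straight band 56 mm across from 37 to 52 mm; mouth 52 mm; inner floor 16 mm up. The upper one of the stack, nested in the lower one; the loose beaker goes into it. Origin: underside centre, z up.
- jar: Straight steel grinding jar, about 220 g, 54 mm across, 48 mm tall, wall 3 mm, floor 6 mm, open above. Origin: centre of the underside, z up.
- balance: Portable balance, fixed: white case 140 x 136 mm, 36 mm tall, dark display at its -x end, round steel pan. Origin: centre of the underside.
- pan (a point): Centre of the balance pan's flat top, 50 mm above the worktop; the pan is 100 mm across and does not give. z up.
- vial_1: Small capped sample vial, 23 mm across, 46 mm tall, a bystander. Origin: centre of the underside.
- vial_2: Small capped sample vial, 23 mm across, 46 mm tall, a bystander. Origin: centre of the underside.
- stopper: Black rubber stopper, 31 mm across, 28 mm tall, a bystander. Origin: centre of the underside.

How it is judged:
On the way, in this order (a step that is already met when the one before it is completed fails the run):
1. the empty beaker is nested upright in the stack and let go (horizontal distance between beaker_loose and stack_top below 0.005 m and z of beaker_loose in the frame of stack_top between 0.012 and 0.02 m and angle between each of beaker_loose, stack_bottom's own z axis and vertical below 0.1 rad and horizontal distance between stack_top and stack_bottom below 0.005 m and height (world z) of stack_top below 0.024 m and height (world z) of stack_bottom below 0.006 m and contact force between the fingers and beaker_loose below 0.1 N), for 0.2 s.
2. the jar stands under the end of the chute and is let go, the knob not yet turned (horizontal distance between jar and spout_stand below 0.013 m and height (world z) of jar below 0.009 m and angle between jar's own z axis and vertical below 0.06 rad and contact force between the fingers and jar below 0.1 N and value of joint index_knob below 0.26 rad), for 0.2 s.
3. the knob rests in its fourth click, let go, and four balls lie in the jar (value of joint index_knob between 1.9944 and 2.1944 rad and contact force between the fingers and index_knob below 0.1 N and horizontal distance between jar and spout_stand below 0.02 m and z of ball_1_center in the frame of jar between 0.008 and 0.045 m and horizontal distance between each of ball_1_center, ball_2_center, ball_3_center, ball_4_center and jar below 0.024 m and z of ball_2_center in the frame of jar between 0.008 and 0.045 m and z of ball_3_center in the frame of jar between 0.008 and 0.045 m and z of ball_4_center in the frame of jar between 0.008 and 0.045 m), for 0.2 s.
At the end, for the whole second after the job is handed in: The jar stands upright, at rest and released within 20 mm of the pan's centre, balls 1 to 4 in it; balls 5 to 7 are in the drum; the knob is within 0.1 rad of the fourth click (2.094); the beaker is nested in the stack (axes within 5 mm, floors 12 to 20 mm apart), which stands upright (horizontal distance between jar and pan below 0.02 m and z of jar in the frame of pan between -0.004 and 0.004 m and angle between jar's own z axis and vertical below 0.06 rad and linear speed of jar below 0.02 m/s and contact force between the fingers and jar below 0.1 N and value of joint index_knob between 1.9944 and 2.1944 rad and z of ball_1_center in the frame of jar between 0.008 and 0.045 m and horizontal distance between each of ball_1_center, ball_2_center, ball_3_center, ball_4_center and jar below 0.024 m and z of ball_2_center in the frame of jar between 0.008 and 0.045 m and z of ball_3_center in the frame of jar between 0.008 and 0.045 m and z of ball_4_center in the frame of jar between 0.008 and 0.045 m and horizontal distance between each of ball_5_center, ball_6_center, ball_7_center and drum below 0.049 m and height (world z) of each of ball_5_center, ball_6_center, ball_7_center above 0.1 m and horizontal distance between beaker_loose and stack_top below 0.005 m and z of beaker_loose in the frame of stack_top between 0.012 and 0.02 m and angle between each of beaker_loose, stack_bottom's own z axis and vertical below 0.1 rad and horizontal distance between stack_top and stack_bottom below 0.005 m and height (world z) of stack_top below 0.024 m and height (world z) of stack_bottom below 0.006 m); the robot touches nothing.
It fails at once if the knob was turned on towards a fifth click (value of joint index_knob above 2.3544 rad).
It fails at once if the jar was tipped (angle between jar's own z axis and vertical above 0.5 rad).
It fails at once if the stack of beakers was tipped (angle between stack_bottom's own z axis and vertical above 0.35 rad).
It fails at once if a vial or the stopper was moved by more than 30 mm (distance of any of vial_1, vial_2, stopper from where it was at the start of the episode above 0.03 m).
It also fails if it takes over 72 s, if anything falls off the work surface, if the arm or the gripper's body presses on something with over 40 N, if the wrist force passes 120 N, or if a joint passes its speed limit or range.

## Working session

There is one attempt and no reset: what is moved stays moved. The work goes in short steps, Python scripts to look and compute and a shell command to move; the robot and the scene stay as the last step left them, time stands still between calls to the robot, and variables do not carry over. Pictures are saved under pics/ and viewed, about 8 in all and at most 12, crops included, and the job is handed in when it is done.

```bash
mkdir -p pics
cat > h.py <<'E'
import cv2,numpy as np
from plant import robot
def snap(n,f):
    s=robot.read_state();c=robot.read_camera(n)
    cv2.imwrite(f'pics/{f}.png',c['color'][:,:,::-1]); 
    if n=='wrist':
        R=cv2.Rodrigues(np.array(s['orientation'],float))[0];H=np.array(c['hand_eye'])
        Rw=R@H[:3,:3];tw=R@H[:3,3]+np.array(s['tool_pos'])
        c['R']=Rw.T;c['t']=-Rw.T@tw
    return c
def ray(c,uv,z):
    p=cv2.undistortPoints(np.array([[uv]],float),np.array(c['mtx']),np.array(c['dist_coeffs']))[0,0]
    R=np.array(c['R']);o=-R.T@np.array(c['t']);d=R.T@np.array([p[0],p[1],1])
    return o+d*(z-o[2])/d[2]
def proj(c,X):
    return cv2.projectPoints(np.array([X],float),cv2.Rodrigues(np.array(c['R']))[0],np.array(c['t'],float),np.array(c['mtx']),np.array(c['dist_coeffs']))[0][0,0]
E
python3 - <<'E'
from h import *
import pickle
d={}
for n in('top','side'):
    c=snap(n,n+'0');d[n]=c;R=np.array(c['R']);print(n,-R.T@np.array(c['t']),R[2])
pickle.dump(d,open('c0.pkl','wb'))
print(robot.read_state())
E
```

```text
top [ 0.40423184 -0.2919535   0.9372693 ] [ 0.18021052 -0.01141745 -0.9835618 ]
side [-0.05627556 -0.62980982  0.70949616] [ 0.6424289   0.3892061  -0.66015432]
{'t': 0.1, 'q': array([ 1.18863345e+00,  1.31057369e-01,  1.48915652e+00, -2.69276945e-05,
        1.52302209e+00, -8.54310449e-02]), 'dq': array([ 0.00183757, -0.00047096, -0.00407449,  0.00174118, -0.00031553,
        0.00119199]), 'joint_torque': array([ 1.32939407e-03, -5.61336029e+01, -4.93098164e+01,  7.70643004e-02,
        2.91320012e-02, -3.99557268e-05]), 'tool_pos': array([0.17525155, 0.57329747, 0.21771686]), 'orientation': array([-1.33599289, -0.98686334,  0.98916473]), 'force': array([-0.11322761,  0.49687768,  0.15213112]), 'wrist_torque': array([0.00867888, 0.04895005, 0.02321192]), 'opening': 0.09286866970915988}
```

View pics/top0.png

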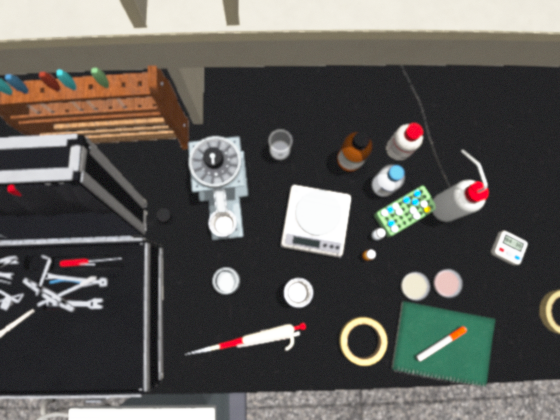

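View pics/side0.png

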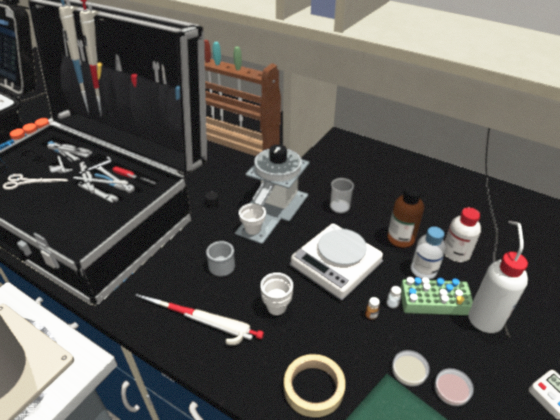

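The overview shows the knob near top (214,158), the loose beaker (223,222), jar (226,281), stack (298,292) and pan (318,213). I'll enlarge the area to pick rims precisely.

Run:
```python
from h import *
import pickle
d=pickle.load(open('c0.pkl','rb'))
t=d['top']['color'][125:320,160:360,::-1]; s=d['side']['color'][140:320,195:390,::-1]
a=cv2.resize(t,None,fx=4,fy=3.0*4/3,interpolation=cv2.INTER_CUBIC)
cv2.imwrite('pics/tc.png',a[:600,:800]);
a=cv2.resize(s,None,fx=3.3,fy=3.3,interpolation=cv2.INTER_CUBIC)
cv2.imwrite('pics/sc.png',a[:600,:800])
c=d['top']
for n,uv,z in[('knob',(214,158),.152),('beaker',(223,222),.057),('jar',(226,281),.048),('stack',(298,292),.068),('pan',(318,213),.05)]: print(n,ray(c,uv,z))
s=robot.read_state();print(cv2.Rodrigues(s['orientation'])[0].round(3))
```

```text
knob [ 0.65952403 -0.18088519  0.152     ]
beaker [ 0.54593727 -0.18786676  0.057     ]
jar [ 0.42010019 -0.19322676  0.048     ]
stack [ 0.39411166 -0.34456271  0.068     ]
pan [ 0.56284283 -0.39457817  0.05      ]
[[ 0.292 -0.001 -0.956]
 [ 0.956 -0.002  0.292]
 [-0.002 -1.     0.   ]]
```

View pics/tc.png

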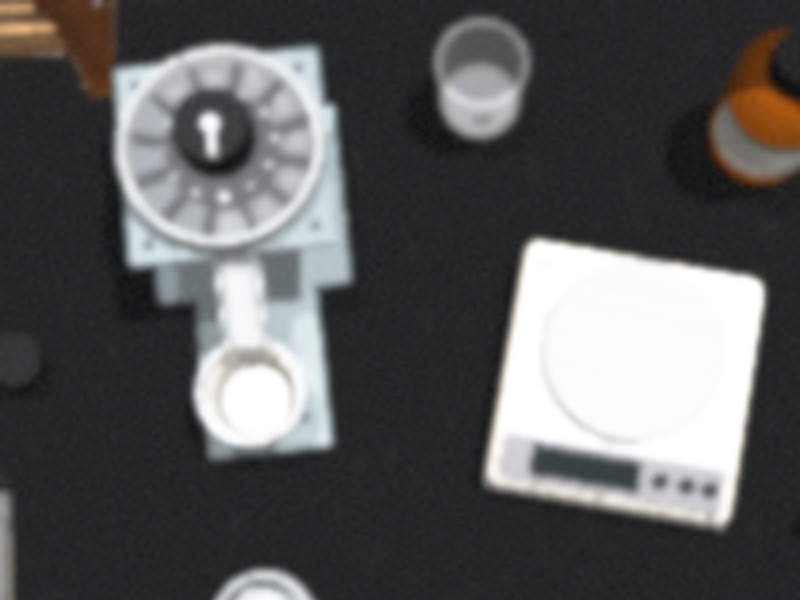

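View pics/sc.png

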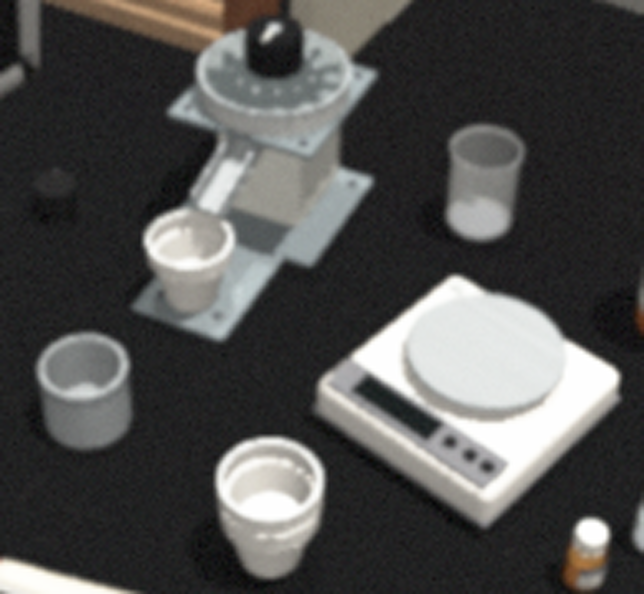

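Run:
```python
from h import *
import pickle
d=pickle.load(open('c0.pkl','rb'))
for n,items in {'top':[('jar',226,281,.048,70,22),('stack',298,292,.068,90,24)],'side':[('jar',221,258,.048,70,24),('stack',277,292,.068,100,30)]}.items():
    c=d[n];g=cv2.cvtColor(c['color'],cv2.COLOR_RGB2GRAY)
    for nm,u,v,z,th,r in items:
        m=np.zeros_like(g);m[v-r:v+r,u-r:u+r]=(g[v-r:v+r,u-r:u+r]>th)*255
        k=max(cv2.findContours(m,0,1)[0],key=cv2.contourArea)
        x,y,w,h=cv2.boundingRect(k);e=cv2.fitEllipse(cv2.convexHull(k))
        print(n,nm,(x,y,w,h),e, ray(c,e[0],z),'L,R',ray(c,(x-.5,y+w/2),z)[:2],ray(c,(x+w-.5,y+w/2),z)[:2])
t=d['top'];f=lambda a,b:(160+a/4-.375,125+b/4-.375)
for nm,a,b,z in [('knob',213,131,.152),('cover',220,146,.119),('bkr rimL',193,391,.057),('bkr R',308,391,.057),('bkr bot',250,448,.057),('plateA',211,459,.005),('plateB',334,446,.005),('sqplate bl',128,268,.094),('br',340,243,.094),('tl',113,66,.094),('tr',323,45,.094),('panL',543,350,.05),('panR',722,352,.05),('panT',632,265,.05),('panB',632,440,.05)]:
    print(nm,ray(t,f(a,b),z)[:2].round(4))
s=d['side'];f=lambda a,b:(195+a/3.3-.35,140+b/3.3-.35)
for nm,a,b,z in [('knob',275,33,.152),('rimL',144,245,.057),('rimR',235,243,.057),('rimC',190,242,.057),('jarC',84,368,.048),('stC',271,481,.068),('pan',486,351,.05),('plateA',135,306,.005),('plateB',222,339,.005)]:
    print(nm,ray(s,f(a,b),z)[:2].round(4))
```

```text
top jar (212, 267, 29, 28) ((225.5683135986328, 280.32476806640625), (28.313920974731445, 28.818130493164062), 60.74470138549805) [ 0.42154042 -0.19231003  0.048     ] L,R [ 0.41960992 -0.16232989] [ 0.41846129 -0.22408673]
top stack (283, 277, 31, 31) ((298.0950622558594, 292.20538330078125), (30.4046630859375, 30.84804344177246), 165.28558349609375) [ 0.39368742 -0.34474741  0.068     ] L,R [ 0.39380305 -0.31240747] [ 0.39234622 -0.37669904]
side jar (206, 240, 29, 36) ((220.73365783691406, 257.697021484375), (31.46368408203125, 36.32281494140625), 173.39378356933594) [ 0.40708609 -0.2061007   0.048     ] L,R [ 0.3977611  -0.17497819] [ 0.4287146  -0.22408535]
side stack (260, 272, 34, 43) ((276.47747802734375, 291.4926452636719), (33.037513732910156, 43.25154113769531), 178.37669372558594) [ 0.38030241 -0.35378819  0.068     ] L,R [ 0.36890374 -0.32485468] [ 0.40137082 -0.37674609]
knob [ 0.6609 -0.1786]
cover [ 0.6635 -0.1776]
bkr rimL [ 0.5458 -0.1552]
bkr R [ 0.5445 -0.2173]
bkr bot [ 0.5142 -0.186 ]
plateA [ 0.5149 -0.1576]
plateB [ 0.5209 -0.2275]
sqplate bl [ 0.6058 -0.1262]
br [ 0.617  -0.2375]
tl [ 0.7175 -0.116 ]
tr [ 0.727  -0.2291]
panL [ 0.5658 -0.3451]
panR [ 0.5627 -0.4432]
panT [ 0.6125 -0.3957]
panB [ 0.5153 -0.3919]
knob [ 0.661  -0.1809]
rimL [ 0.5244 -0.165 ]
rimR [ 0.5579 -0.2146]
rimC [ 0.5429 -0.1889]
jarC [ 0.4207 -0.1941]
stC [ 0.3925 -0.3468]
pan [ 0.5625 -0.3965]
plateA [ 0.5166 -0.1595]
plateB [ 0.5217 -0.227 ]
```

Run:
```python
from h import *
import pickle
d=pickle.load(open('c0.pkl','rb'));t,s=d['top'],d['side']
for uv in[(186,149),(188,142),(165,68),(150,65)]:
    print('top',uv,[ray(t,uv,z)[:2].round(3).tolist() for z in(0,.1,.2,.3)])
for uv in[(270,152),(280,150),(276,68),(262,72)]:
    print('side',uv,[ray(s,uv,z)[:2].round(3).tolist() for z in(0,.1,.2,.3)])
# lid corner of case
for uv in[(146,235),(146,206),(85,140)]: print('lid',uv,[ray(t,uv,z)[:2].round(3).tolist() for z in(0,.1,.2,.3)])
```

```text
top (186, 149) [[0.733, -0.092], [0.698, -0.114], [0.663, -0.135], [0.628, -0.156]]
top (188, 142) [[0.75, -0.097], [0.713, -0.118], [0.676, -0.138], [0.639, -0.159]]
top (165, 68) [[0.947, -0.034], [0.889, -0.062], [0.831, -0.089], [0.773, -0.117]]
top (150, 65) [[0.956, 0.004], [0.897, -0.028], [0.838, -0.059], [0.779, -0.091]]
side (270, 152) [[0.835, -0.046], [0.709, -0.128], [0.583, -0.21], [0.458, -0.293]]
side (280, 150) [[0.858, -0.064], [0.729, -0.144], [0.6, -0.224], [0.471, -0.303]]
side (276, 68) [[1.323, 0.243], [1.129, 0.12], [0.934, -0.003], [0.74, -0.126]]
side (262, 72) [[1.265, 0.268], [1.079, 0.141], [0.893, 0.015], [0.706, -0.112]]
lid (146, 235) [[0.528, -0.004], [0.515, -0.035], [0.502, -0.066], [0.489, -0.096]]
lid (146, 206) [[0.596, -0.002], [0.576, -0.033], [0.555, -0.064], [0.535, -0.095]]
lid (85, 140) [[0.762, 0.154], [0.724, 0.106], [0.686, 0.059], [0.647, 0.011]]
```

```bash
python3 -m inch '[[-1,0.05,-0.05,0.02,0.1],[-1,0.1,-0.11,0.02,0.25],[-1,0.15,-0.16,0.02,0.39],[-1,0.2,-0.22,0.02,0.39],[-1,0.24,-0.28,0.02,0.39],[-1,0.27,-0.33,0.02,0.39],[-1,0.29,-0.39,0.02,0.39],[-1,0.3,-0.45,0.02,0.39]]'; python3 -c "
from plant import robot
s=robot.read_state();print(s['q'])"
```

```text
t: 1.1
tool_pos: [0.4606, 0.1707, 0.2372]
orientation: [-1.165, -1.276, 1.279]
force: [0.9, 0.3, -0.5]
opening: 0.093
[ 2.51864380e-01 -1.73866856e-01  1.75433939e+00 -1.63946272e-03
  1.56204406e+00 -1.41203467e+00]
```

```bash
python3 -m inch '[[-1,-0.02,-0.06,0.02,0],[-1,-0.02,-0.12,0.02,0],[-1,-0.02,-0.18,0.02,0],[-1,-0.02,-0.24,0.02,0],[-1,0.0,-0.3,0.02,0],[-1,0.04,-0.36,-0.01,0],[-1,0.04,-0.36,-0.04,0],[-1,0.04,-0.36,-0.04,0]]'
python3 - <<'E'
from h import *
import pickle
c=snap('wrist','w1');pickle.dump(c,open('w1.pkl','wb'));s=robot.read_state();print(s['q'],cv2.Rodrigues(s['orientation'])[0].round(3)[:,0],s['tool_pos'])
for n,X in[('spout',(.545,-.19,.057)),('knob',(.661,-.18,.152)),('jar',(.421,-.1935,.048))]: print(n,proj(c,X))
c2=snap('side','s1')['color'][80:320,100:400,::-1];w=c['color'][:,:,::-1]
a=cv2.resize(c2,(400,320),interpolation=cv2.INTER_CUBIC);cv2.imwrite('pics/m1.png',np.hstack([cv2.resize(w,(400,300)),a[:300]]))
E
```

```text
t: 2.1
tool_pos: [0.4983, -0.1891, 0.1931]
orientation: [-1.158, -1.272, 1.278]
force: [-0.7, 0.5, -0.6]
opening: 0.093
[-4.56354344e-01 -3.30662465e-02  1.69905646e+00 -1.62749285e-03
  1.47967899e+00 -2.11944779e+00] [-0.092  0.996  0.001] [ 0.49922094 -0.18872037  0.19562299]
spout [272.93085053 252.81149747]
knob [270.99355145 446.32310024]
jar [281.32957748 115.0920776 ]
```

View pics/m1.png

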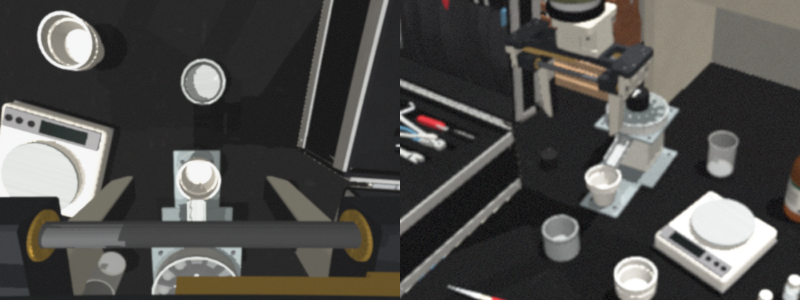

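The left half (wrist) shows the beaker rim at about (279,251) full-scale, and the jar at (284,114). The right half shows the gripper's long axis along the jaw direction, clear of everything. Next I convert those rims.

Run:
```python
from h import *
import pickle
c=pickle.load(open('w1.pkl','rb'));g=cv2.cvtColor(c['color'],cv2.COLOR_RGB2GRAY)
for nm,u,v,z,r in[('jar',285,115,.048,42),('beaker',278,250,.057,38),('stack',100,60,.068,55)]:
    x0=max(u-r,0);y0=max(v-r,0)
    for th in(80,150,200):
        m=np.zeros_like(g);m[y0:v+r,x0:u+r]=(g[y0:v+r,x0:u+r]>th)*255
        k=max(cv2.findContours(m,0,1)[0],key=cv2.contourArea);b=cv2.boundingRect(k);e=cv2.fitEllipse(cv2.convexHull(k))
        print(nm,th,b,np.round(e[0],1),np.round(e[1],1),ray(c,e[0],z).round(4))
z=c['color'][210:300,220:340,::-1];cv2.imwrite('pics/w1b.png',cv2.resize(z,None,fx=5,fy=5,interpolation=cv2.INTER_CUBIC))
```

```text
jar 80 (252, 81, 65, 66) [284. 114.] [64. 66.] [ 0.4199 -0.1913  0.048 ]
jar 150 (270, 91, 38, 48) [288.7 114.1] [37.4 47.5] [ 0.4196 -0.1872  0.048 ]
jar 200 (272, 92, 35, 45) [288.8 114. ] [34.6 44.7] [ 0.4195 -0.1871  0.048 ]
beaker 80 (242, 212, 68, 76) [275.  241.8] [ 67.6 211.6] [ 0.534 -0.189  0.057]
beaker 150 (243, 212, 67, 76) [269.9 250.5] [73.6 87.4] [ 0.5429 -0.193   0.057 ]
beaker 200 (245, 213, 64, 66) [270.3 247.4] [67.3 78.6] [ 0.5399 -0.1929  0.057 ]
stack 80 (51, 14, 95, 86) [96.5 58. ] [ 77.5 100.5] [ 0.3926 -0.3399  0.068 ]
stack 150 (52, 15, 79, 84) [92.5 57.1] [73.7 91.4] [ 0.3923 -0.3429  0.068 ]
stack 200 (53, 16, 76, 82) [90.6 56.1] [71.7 85.4] [ 0.3917 -0.3444  0.068 ]
```

View pics/w1b.png

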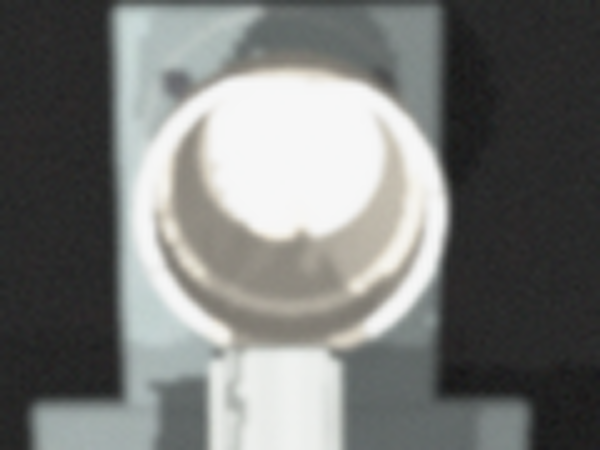

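```bash
python3 -m inch '[[-1,0.03,0.001,-0.04,0],[-1,0.046,0.0015,-0.09,0],[-1,0.046,0.0015,-0.13,0],[-1,0.046,0.0015,-0.149,0],[-1,0.046,0.0015,-0.149,0],[-1,0.046,0.0015,-0.149,0]]' 8; python3 -m inch '[[0.2,0,0,0,0],[0.5,0,0,0,0],[1,0,0,0,0],[1,0,0,0,0],[1,0,0,0,0],[1,0,0,0,0]]' 8
```

```text
t: 2.95
tool_pos: [0.5477, -0.1877, 0.0512]
orientation: [-1.167, -1.278, 1.279]
force: [0.7, -1.0, 0.2]
opening: 0.0931
t: 3.7
tool_pos: [0.5477, -0.1877, 0.0511]
orientation: [-1.167, -1.278, 1.279]
force: [0.1, -0.1, 0.8]
opening: 0.0546
```

```bash
python3 -m inch '[[0,0,0,0,0],[-0.5,0,0,-0.003,0],[-0.5,-0.002,0,-0.006,0],[-0.5,-0.002,0,-0.006,0],[1,-0.002,0,-0.006,0],[1,-0.002,0,-0.006,0],[1,-0.002,0,-0.006,0],[1,-0.002,0,-0.006,0]]' 10
```

```text
t: 4.7
tool_pos: [0.5458, -0.1877, 0.0453]
orientation: [-1.167, -1.278, 1.279]
force: [0.1, -0.6, 1.3]
opening: 0.0552
```

```bash
python3 -m inch '[[1,0,0,0.003,0],[1,-0.03,-0.003,0.003,0],[1,-0.06,-0.006,0.004,0],[1,-0.07,-0.03,0.04,0],[1,-0.1,-0.08,0.09,0],[1,-0.13,-0.13,0.095,0],[1,-0.152,-0.157,0.09,0],[1,-0.152,-0.157,0.09,0]]'; python3 -m inch '[[1,0,0,0,0],[1,0,0,0,0]]'
python3 - <<'E'
from h import *
import pickle
c=snap('side','s2');c2=snap('top','t2');pickle.dump((c,c2),open('c2.pkl','wb'));s=robot.read_state();print(s['tool_pos'])
a=cv2.resize(c['color'][200:340,200:360,::-1],(480,420),interpolation=cv2.INTER_CUBIC)
b=cv2.resize(c2['color'][230:337,258:338,::-1],(314,420),interpolation=cv2.INTER_CUBIC)
cv2.imwrite('pics/m2.png',np.hstack([a,b]))
E
```

```text
t: 5.7
tool_pos: [0.3921, -0.3469, 0.1355]
orientation: [-1.169, -1.275, 1.276]
force: [0.2, 0.4, 0.1]
opening: 0.055
t: 5.95
tool_pos: [0.3926, -0.3461, 0.1355]
orientation: [-1.169, -1.275, 1.277]
force: [0.3, -0.1, -0.3]
opening: 0.0549
[ 0.39271524 -0.34602316  0.13547503]
```

View pics/m2.png

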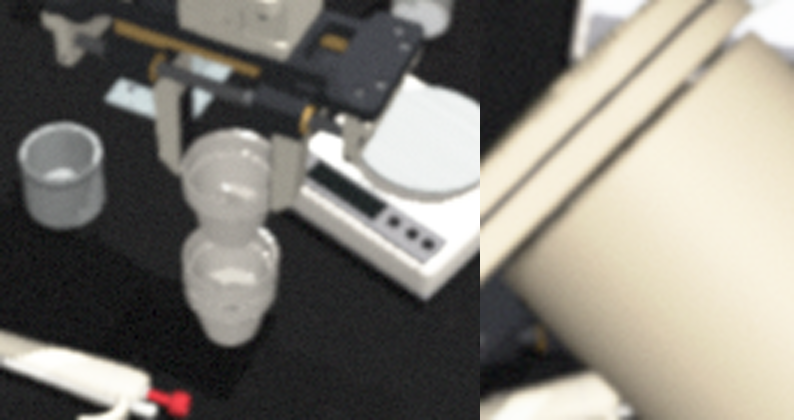

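Side crop: the held beaker hangs upright, directly above the stack's mouth (both rims span about 183–277 in the crop). Lowering.

```bash
python3 -m inch '[[1,0,0,-0.015,0],[1,0,0,-0.03,0],[1,0,0,-0.04,0],[1,0,0,-0.05,0],[1,0,0,-0.057,0],[1,0,0,-0.060,0],[1,0,0,-0.060,0]]'
```

```text
t: 6.92
tool_pos: [0.3927, -0.3461, 0.0755]
orientation: [-1.169, -1.276, 1.277]
force: [-0.4, -0.1, 0.4]
opening: 0.0546
```

```bash
python3 -m inch '[[1,0,0,-0.002,0],[1,0,0,-0.003,0],[0.6,0,0,-0.003,0],[0,0,0,-0.003,0],[-1,0,0,-0.003,0],[-1,0,0,-0.003,0]]'; python3 -m inch '[[-1,0,0,0.02,0],[-1,0,0,0.06,0],[-1,0,0.01,0.1,0],[-1,0.01,0.05,0.1,0],[-1,0.02,0.1,0.08,0],[-1,0.026,0.154,0.05,0],[-1,0.028,0.154,0,0],[-1,0.028,0.154,0,0]]'
python3 - <<'E'
from h import *
import pickle
c=snap('side','s3');s=robot.read_state();print(s['tool_pos'])
a=cv2.resize(c['color'][200:340,170:360,::-1],(570,420),interpolation=cv2.INTER_CUBIC)
cv2.imwrite('pics/m3.png',a)
E
```

```text
t: 7.68
tool_pos: [0.3928, -0.3462, 0.0726]
orientation: [-1.169, -1.276, 1.277]
force: [0.7, -0.4, -0.3]
opening: 0.0702
t: 8.68
tool_pos: [0.4179, -0.1898, 0.0692]
orientation: [-1.16, -1.274, 1.278]
force: [0.3, -0.1, 0.1]
opening: 0.0929
[ 0.41953593 -0.19140638  0.0718106 ]
```

View pics/m3.png

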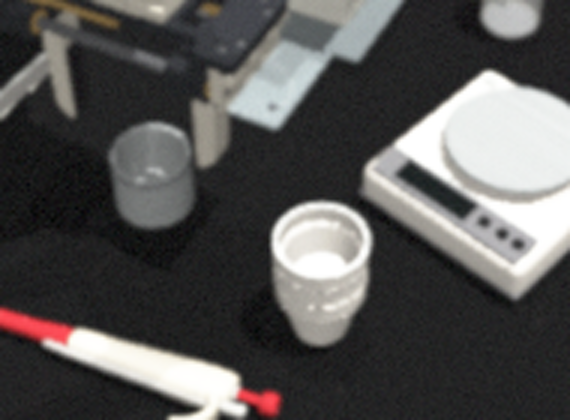

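The beaker sits nested and upright in the stack, at crop (322,265). Next: grip the jar.

```bash
python3 -m inch '[[-1,0.001,-0.001,-0.03,0],[-1,0.001,-0.001,-0.057,0],[-1,0.001,-0.001,-0.057,0],[0.3,0.001,-0.001,-0.057,0],[1,0.001,-0.001,-0.057,0],[1,0.001,-0.001,-0.057,0],[1,0.001,-0.001,-0.057,0],[1,0.001,-0.001,-0.057,0]]' 25
```

```text
t: 9.72
tool_pos: [0.4207, -0.1923, 0.0151]
orientation: [-1.165, -1.275, 1.278]
force: [-1.1, 1.2, 3.9]
opening: 0.0535
```

```bash
python3 -m inch '[[1,0,0,0.01,0],[1,0.02,0,0.01,0],[1,0.06,0.001,0.01,0],[1,0.09,0.002,0.01,0],[1,0.11,0.003,0.01,0],[1,0.124,0.003,0.01,0],[1,0.124,0.003,0.01,0],[1,0.124,0.003,0.01,0]]'
python3 - <<'E'
from h import *
import pickle
c=snap('side','s4');s=robot.read_state();print(s['tool_pos'],s['force'])
w=snap('wrist','w4');pickle.dump((c,w),open('c4.pkl','wb'))
a=cv2.resize(c['color'][160:265,205:345,::-1],(400,300),interpolation=cv2.INTER_CUBIC)
b=cv2.resize(w['color'][:,:,::-1],(400,300))
cv2.imwrite('pics/m4.png',np.hstack([a,b]))
E
```

```text
t: 10.72
tool_pos: [0.5439, -0.1892, 0.0249]
orientation: [-1.164, -1.274, 1.278]
force: [0.1, -0.9, -2.7]
opening: 0.0532
[ 0.54387327 -0.18924627  0.02494587] [ 0.10958946 -0.48232744 -2.47923804]
```

View pics/m4.png

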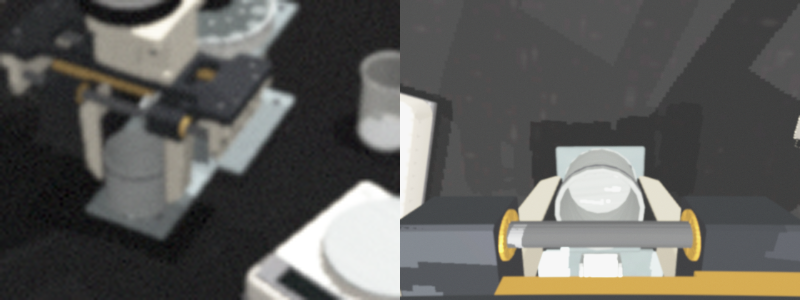

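```bash
python3 -m inch '[[1,0,0,-0.003,0],[1,0,0,-0.0055,0],[1,0,0,-0.0055,0],[0.6,0,0,-0.0055,0],[-0.2,0,0,-0.0055,0],[-1,0,0,-0.0055,0],[-1,0,0,-0.0055,0],[-1,0,0,-0.0055,0]]'; python3 -m inch '[[-1,0,0,0.03,0],[-1,0,0,0.08,0],[-1,-0.01,0,0.13,-0.15],[-1,-0.02,0,0.18,-0.33],[-1,-0.03,0,0.19,-0.5],[-1,-0.04,0,0.19,-0.68],[-1,-0.04,0,0.19,-0.86],[-1,-0.04,0,0.19,-1.04]]'
python3 - <<'E'
from h import *
import pickle
c=snap('wrist','w5');s=snap('side','s5');st=robot.read_state();pickle.dump((c,s),open('c5.pkl','wb'))
print(st['tool_pos'],cv2.Rodrigues(st['orientation'])[0][:,0],proj(c,(.545,-.19,.053)))
a=cv2.resize(s['color'][130:270,195:335,::-1],(400,400),interpolation=cv2.INTER_CUBIC)
b=cv2.resize(c['color'][:,:,::-1],(400,300))
cv2.imwrite('pics/m5.png',np.hstack([a,np.vstack([b,np.zeros((100,400,3),np.uint8)])]))
E
```

```text
t: 11.82
tool_pos: [0.5439, -0.1893, 0.0194]
orientation: [-1.164, -1.274, 1.278]
force: [-0.2, 0.3, -0.1]
opening: 0.0815
t: 12.82
tool_pos: [0.5038, -0.1893, 0.2095]
orientation: [-1.515, -0.481, 0.483]
force: [0.8, 0.3, 0.1]
opening: 0.0929
[ 0.50390401 -0.18925684  0.20946666] [ 0.81413216  0.58067879 -0.00098702] [313.86051595 222.92860031]
```

View pics/m5.png

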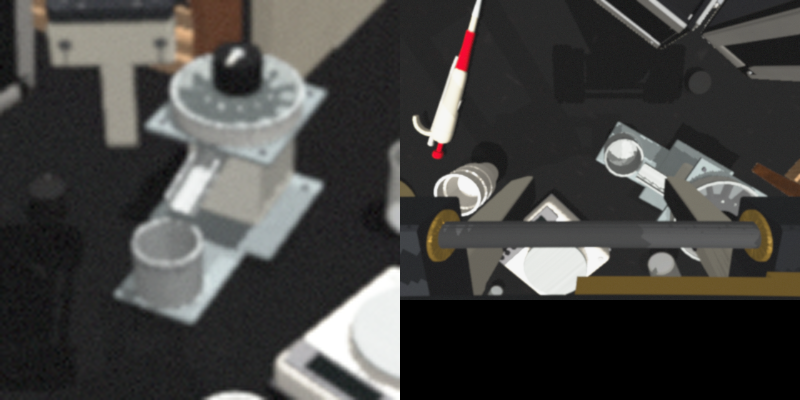

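The jar stands upright on the plate under the chute end (side crop (167,260); wrist pixel within about 3 px of the predicted spout). Before going to the knob, I check the pillar behind the dispenser.

```bash
python3 - <<'E'
from h import *
import pickle
d=pickle.load(open('c0.pkl','rb'));t,s=d['top'],d['side']
for c,uvs in((t,[(205,124),(188,125),(205,68)]),(s,[(334,128),(310,155),(282,178)])):
    for uv in uvs: print(uv,[ray(c,uv,z)[:2].round(3).tolist() for z in(0,.1,.2,.3)])
E
python3 -m inch '[[-1,0,0,0.02,-0.18],[-1,0,0,0.02,-0.36],[-1,0,0,0.02,-0.54],[-1,0,0,0.02,-0.72],[-1,0.02,0,0.02,-0.9],[-1,0.05,0,0.02,-1.08],[-1,0.08,0.002,0.02,-1.1],[-1,0.08,0.002,0.02,-1.1]]'
```

```text
(205, 124) [[0.795, -0.137], [0.753, -0.153], [0.712, -0.17], [0.67, -0.187]]
(188, 125) [[0.793, -0.096], [0.752, -0.117], [0.71, -0.138], [0.669, -0.159]]
(205, 68) [[0.944, -0.135], [0.886, -0.151], [0.829, -0.168], [0.771, -0.185]]
(334, 128) [[1.048, -0.139], [0.892, -0.208], [0.737, -0.277], [0.581, -0.346]]
(310, 155) [[0.881, -0.148], [0.749, -0.216], [0.617, -0.284], [0.485, -0.352]]
(282, 178) [[0.75, -0.138], [0.636, -0.207], [0.523, -0.276], [0.409, -0.346]]
t: 13.92
tool_pos: [0.5849, -0.1869, 0.2286]
orientation: [-1.536, 0.374, -0.371]
force: [-0.2, -0.9, -0.4]
opening: 0.0926
```

```bash
python3 -m inch '[[-1,0.05,0.005,0,0],[-1,0.076,0.007,-0.02,0],[-1,0.076,0.007,-0.06,0],[-1,0.076,0.007,-0.09,0],[-1,0.076,0.007,-0.102,0],[-1,0.076,0.007,-0.102,0],[-1,0.076,0.007,-0.102,0]]'
python3 - <<'E'
from h import *
s=snap('side','s6');st=robot.read_state();print(st['tool_pos'],cv2.Rodrigues(st['orientation'])[0][:,0],st['force'],st['q'])
cv2.imwrite('pics/m6.png',cv2.resize(s['color'][70:250,180:380,::-1],(660,594),interpolation=cv2.INTER_CUBIC))
E
```

```text
t: 14.8
tool_pos: [0.6618, -0.1803, 0.1288]
orientation: [-1.537, 0.371, -0.373]
force: [0.4, -0.3, -0.5]
opening: 0.0929
[ 0.66195595 -0.18037373  0.12897181] [ 0.88936394 -0.457198    0.00133383] [ 1.12466565 -0.28653693 -0.70984187] [-0.34178301  0.41054964  1.32233641  0.00194803  1.40710392  0.13274219]
```

View pics/m6.png

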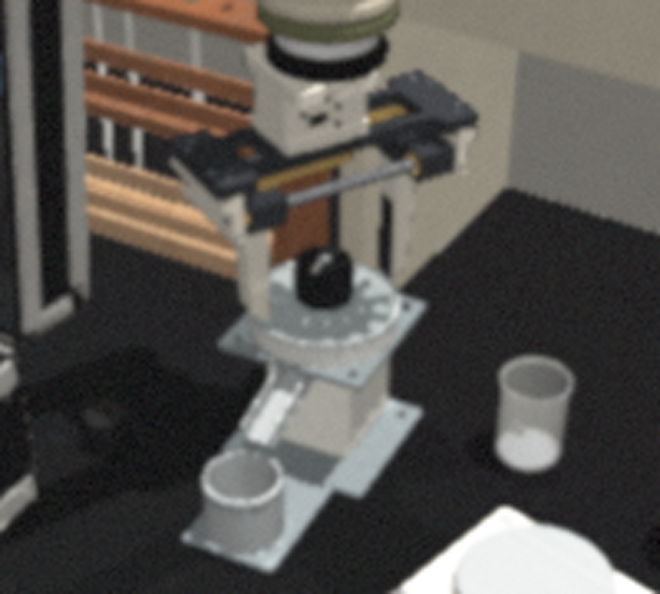

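Fingers straddle the knob (crop (325,278)), with the body clear of the rack. Lower 4 mm and grip.

```bash
python3 -m inch '[[0,-0.0005,0,-0.004,0],[0.5,-0.0005,0,-0.004,0],[1,-0.0005,0,-0.004,0],[1,-0.0005,0,-0.004,0],[1,-0.0005,0,-0.004,0],[1,-0.0005,0,-0.004,0],[1,-0.0005,0,-0.004,0]]' 35; python3 -c "
from plant import robot
s=robot.read_state();print(s['wrist_torque'],s['force'],s['q'])"
```

```text
t: 15.72
tool_pos: [0.6624, -0.1809, 0.125]
orientation: [-1.537, 0.369, -0.376]
force: [6.9, -2.7, -3.2]
opening: 0.0397
[-0.33703927 -0.57828913 -0.0287357 ] [ 6.89672198 -2.74156347 -3.19342336] [-0.34223772  0.41276803  1.32700326  0.0017689   1.39795201  0.13247833]
```

```bash
python3 -m inch '[[1,0.001,-0.0005,0,0],[1,0.001,-0.0005,0,-0.14],[1,0.001,-0.0005,0,-0.27],[1,0.001,-0.0005,0,-0.4],[1,0.001,-0.0005,0,-0.524],[1,0.001,-0.0005,0,-0.524],[1,0.001,-0.0005,0,-0.524]]'
python3 - <<'E'
from h import *
s=robot.read_state();x=cv2.Rodrigues(s['orientation'])[0][:,0];print(s['wrist_torque'],s['force'],np.arctan2(x[1],x[0]))
E
```

```text
t: 16.6
tool_pos: [0.6611, -0.1796, 0.1249]
orientation: [-1.427, 0.78, -0.776]
force: [-13.4, 6.9, 8.9]
opening: 0.0397
[1.23663382 2.36681256 0.0816768 ] [-13.37764937   6.93260988   8.90930282] -0.9982353486836613
```

```bash
python3 -m inch '[[1,0.0003,-0.0002,0,0],[1,0.0003,-0.0002,0,-0.14],[1,0.0003,-0.0002,0,-0.27],[1,0.0003,-0.0002,0,-0.4],[1,0.0003,-0.0002,0,-0.524],[1,0.0003,-0.0002,0,-0.524],[1,0.0003,-0.0002,0,-0.524]]'
python3 - <<'E'
from h import *
s=robot.read_state();x=cv2.Rodrigues(s['orientation'])[0][:,0];print(s['wrist_torque'],s['force'],np.arctan2(x[1],x[0]))
E
```

```text
t: 17.48
tool_pos: [0.6602, -0.1775, 0.125]
orientation: [-1.231, 1.178, -1.167]
force: [-8.7, 8.5, 6.9]
opening: 0.0391
[1.21748791 1.42069317 0.03071751] [-8.72203373  8.54303427  6.90785062] -1.520962093979611
```

```bash
python3 -m inch '[[0.5,0,0,0,0],[0,0,0,0,0],[-1,0,0,0,0],[-1,0,0,0,0],[-1,0,0,0,0]]';  python3 - <<'E'
from h import *
import pickle
s=robot.read_state();x=cv2.Rodrigues(s['orientation'])[0][:,0];print(s['tool_pos'],s['force'],np.arctan2(x[1],x[0]))
t=snap('top','t7');si=snap('side','s7');pickle.dump((t,si),open('c7.pkl','wb'))
a=cv2.resize(si['color'][130:260,195:325,::-1],(400,400),interpolation=cv2.INTER_CUBIC)
b=cv2.resize(t['color'][130:250,170:290,::-1],(400,400),interpolation=cv2.INTER_CUBIC)
cv2.imwrite('pics/m7.png',np.hstack([a,b]))
E
```

```text
t: 18.1
tool_pos: [0.6602, -0.1776, 0.1249]
orientation: [-1.231, 1.178, -1.167]
force: [0.1, 0.6, 0.4]
opening: 0.0721
[ 0.66023637 -0.17757349  0.12488243] [0.0516248  0.6474867  0.43243906] -1.5210920380400372
```

View pics/m7.png

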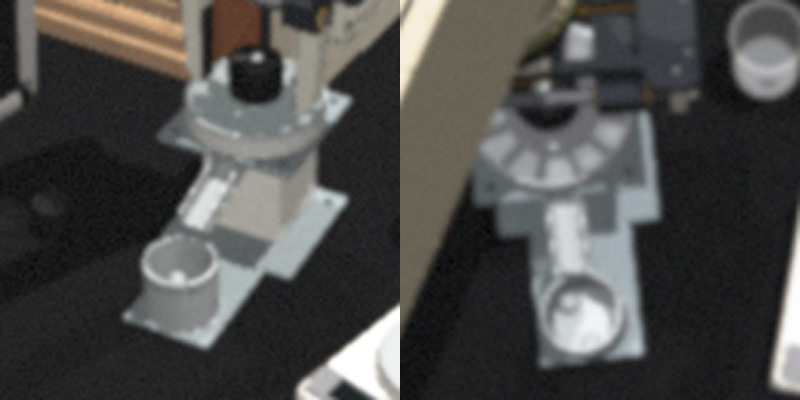

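The jar now holds at least one or two balls (side crop (178,275)), and the knob's white mark has moved. I've now used 12 views, so the remaining checks are numeric. I measure the mark's angle by casting bright pixels onto the knob's top plane.

```bash
cat > k.py <<'E'
from h import *
def knob(c,ctr=(.661,-.1795)):
    g=cv2.cvtColor(c['color'],cv2.COLOR_RGB2GRAY).astype(float)
    P=[];W=[]
    u0,v0=proj(c,(*ctr,.152)).astype(int)
    for v in range(v0-12,v0+13):
        for u in range(u0-12,u0+13):
            r=ray(c,(u,v),.152)[:2]-ctr
            if np.hypot(*r)<.018 and g[v,u]>70: P.append(r);W.append(g[v,u]-70)
    if len(P)<3:return None
    P=np.array(P);W=np.array(W);m=np.average(P,0,W);C=np.cov(P.T,aweights=W);w,e=np.linalg.eigh(C);a=e[:,1]
    return len(P),(m*1e3).round(1),'axis deg',np.degrees(np.arctan2(a[1],a[0])).round(0)%180,'mean deg',np.degrees(np.arctan2(m[1],m[0])).round(0)
E
python3 - <<'E'
from k import *
import pickle
d=pickle.load(open('c0.pkl','rb'));a=pickle.load(open('c5.pkl','rb'));b=pickle.load(open('c7.pkl','rb'))
print('top0',knob(d['top']));print('side0',knob(d['side']));print('s5',knob(a[1]));print('s7',knob(b[1]));print('t7',knob(b[0]))
E
```

```text
top0 (93, array([-0.1,  2.2]), 'axis deg', np.float64(6.0), 'mean deg', np.float64(94.0))
side0 (35, array([0.6, 2.2]), 'axis deg', np.float64(10.0), 'mean deg', np.float64(74.0))
s5 (39, array([0.6, 2.2]), 'axis deg', np.float64(11.0), 'mean deg', np.float64(75.0))
s7 (18, array([5.1, 1.7]), 'axis deg', np.float64(28.0), 'mean deg', np.float64(18.0))
t7 (83, array([ 2.3, -2.8]), 'axis deg', np.float64(46.0), 'mean deg', np.float64(-51.0))
```

```bash
python3 -m inch '[[-1,0.0015,-0.0005,0.004,0],[-1,0.0015,-0.0005,0.004,0.18],[-1,0.0015,-0.0005,0.004,0.36],[-1,0.0015,-0.0005,0.004,0.54],[-1,0.0015,-0.0005,0.004,0.72],[-1,0.0015,-0.0005,0.004,0.9],[-1,0.0015,-0.0005,0.004,1.046],[-1,0.0015,-0.0005,0.004,1.046]]';  python3 - <<'E'
from k import *
import pickle
s=robot.read_state();x=cv2.Rodrigues(s['orientation'])[0][:,0];print(s['tool_pos'],s['force'],np.arctan2(x[1],x[0]))
si=snap('side','s8');pickle.dump(si,open('c8.pkl','wb'));print(knob(si))
c6=dict(si);c6['color']=cv2.imread('pics/s6.png')[:,:,::-1].copy();print('s6',knob(c6))
u,v=proj(si,(.661,-.1795,.152)).astype(int);print(u,v)
for c in(c6,si):print(cv2.cvtColor(c['color'],cv2.COLOR_RGB2GRAY)[v-7:v+9,u-10:u+11])
# jar interior balls
E
```

```text
t: 19.2
tool_pos: [0.6619, -0.1781, 0.1292]
orientation: [-1.541, 0.378, -0.369]
force: [0.7, -0.5, 0.4]
opening: 0.093
[ 0.66191897 -0.17809813  0.12920415] [ 0.69148059 -0.47581645  0.41246863] -0.4759399021155228
(12, array([4.9, 2.8]), 'axis deg', np.float64(25.0), 'mean deg', np.float64(30.0))
s6 (22, array([2.3, 2. ]), 'axis deg', np.float64(7.0), 'mean deg', np.float64(42.0))
277 149
[[ 67  68  71  72  71  68  68  67  66  68  64  64  51  37  41  61 103 123
  129 125 128]
 [ 69  69  72  70  67  69  65  61  63  62  68  61  51  38  39  60 103 121
  127 125 129]
 [ 68  70  73  68  65  59  59  51  51  57  54  53  47  39  38  60  95 117
  125 126 127]
 [ 66  70  70  68  55  52  43  39  30  38  44  46  43  43  44  52  76 100
  115 125 125]
 [ 68  70  66  57  46  32  31  24  25  41  52  72  62  54  41  46  46  63
   89 114 125]
 [ 68  67  54  44  30  25  25  22  35  64  96 122 113  77  44  34  24  36
   65 102 123]
 [ 97  95  68  43  29  21  24  26  46  86 115 136 121  79  42  26  29  29
   48  84 115]
 [151 146 102  50  25  22  31  36  72 104 111 106  89  60  38  27  31  33
   38  71
[... 1443 characters left out ...]
2  45  37  37  38  38  39  44  50  56  50  39  28  30  24  29
   31  71 124]
 [182 152  94  42  25  23  27  32  29  31  36  39  32  24  25  30  29  26
   24  66 129]
 [191 155  95  41  26  22  27  28  26  30  33  29  28  26  30  30  25  21
   34  73 138]
 [195 155  97  45  27  25  19  29  34  30  23  28  29  27  36  28  29  24
   33  77 151]
 [196 164 107  47  22  20  22  23  18  26  26  27  28  26  27  27  28  24
   30  87 161]
 [195 168 111  56  23  25  18  24  23  22  21  28  25  26  27  26  28  31
   30  87 154]
 [177 158 107  52  21  23  23  20  21  23  27  22  23  26  25  30  27  24
   24  74 134]
 [150 133  96  48  32  17  21  23  24  20  22  25  25  24  26  30  22  25
   35  63 111]]
```

Run:
```python
from h import *
import pickle
c=pickle.load(open('c8.pkl','rb'));o=np.array([.6612,-.1797])
for uv in[(278,148),(274.5,151.8),(276,149.7),(271.5,147.8),(274,147.8)]:
    r=ray(c,uv,.152)[:2]-o;print(uv,(r*1e3).round(1),np.degrees(np.arctan2(r[1],r[0])).round())
j=si=c
# jar interior, brightness on floor plane: top view t7
g=cv2.cvtColor(pickle.load(open('c7.pkl','rb'))[0]['color'],cv2.COLOR_RGB2GRAY);print(g[212:238:1,212:236])
```

```text
(278, 148) [5.5 2.3] 23.0
(274.5, 151.8) [-11.5   0.8] 176.0
(276, 149.7) [-2.7  2.4] 138.0
(271.5, 147.8) [-1.6 15. ] 96.0
(274, 147.8) [ 1.4 10.3] 82.0
[[127 121 117 127 153 161 149 137 133 130 130 130 125 125 139 154 170 179
  179 177 175 173 171 173]
 [130 116 111 120 143 151 144 124 106  97  96  95  92  94 102 120 144 159
  170 176 177 173 169 172]
 [134 115 115 130 151 156 142 116  94  85  86  82  80  82  86  94 109 125
  145 166 174 173 171 172]
 [131 119 128 147 158 145 121 100  84  84  83  84  88  90  93  92  93 102
  114 136 160 168 173 173]
 [131 129 147 156 144 120  99  92  93  96  97 101 104 107 106 105 103 105
  105 115 136 160 172 176]
 [134 143 154 146 124 104 101 110 120 124 124 128 132 133 126 119 117 114
  113 113 122 144 166 174]
 [145 156 155 132 108 103 123 144 161 166 159 159 168 166 150 134 125 119
  118 117 117 133 162 173]
 [153 162 153 121 102 113 143 174 190 190 181 182 193 198 187 166 142 131
  124 120 120 130 159 182]
 [156 155 136 112  99 117 150 183 198 198 188 188 201 221 220 203 184 162
  143 130 123 130 160 187]
 [157 151 125 103 103 119 148 174 191
[... 980 characters left out ...]
04 132 157 180 195 203 209 211 218 225 229 223 220 221 223 222 221
  228 226 213 179 135 113]
 [ 79  97 112 141 176 195 208 208 210 220 227 229 219 217 224 227 222 217
  218 207 181 146 112 112]
 [ 77  95 103 120 149 177 195 205 212 221 229 225 218 219 223 225 218 207
  190 171 140 116 111 129]
 [ 79  89  95 104 120 143 165 182 197 213 222 220 214 214 218 207 192 174
  147 123 108 106 123 146]
 [ 81  92  99  98 101 111 121 138 159 176 188 187 189 187 179 163 141 123
  108  99 106 119 139 155]
 [ 82  96 101 101  99  99  99 109 121 131 136 137 134 129 123 113 100  84
   84  94 111 125 133 138]
 [ 95 109 110 100  99  98  96 102 111 115 116 114 103  95  83  74  67  63
   70  82  98 105 105 101]]
```

The pointer line went from about 190° to about 122° (rough), so roughly 60° clockwise: two clicks, as commanded. Now regrip and turn two more.

```bash
python3 -m inch '[[0,-0.0005,-0.0005,-0.004,0],[0.5,-0.0005,-0.0005,-0.004,0],[1,-0.0005,-0.0005,-0.004,0],[1,-0.0005,-0.0005,-0.004,0],[1,-0.0005,-0.0005,-0.004,0],[1,-0.0005,-0.0005,-0.004,0]]' 35; python3 -m inch '[[1,0,0,0,-0.14],[1,0,0,0,-0.27],[1,0,0,0,-0.4],[1,0,0,0,-0.524],[1,0,0,0,-0.524],[1,0,0,0,-0.524]]'
python3 - <<'E'
from h import *
s=robot.read_state();x=cv2.Rodrigues(s['orientation'])[0][:,0];print(s['wrist_torque'],s['force'],np.arctan2(x[1],x[0]))
E
```

```text
t: 20.0
tool_pos: [0.663, -0.1795, 0.1253]
orientation: [-1.541, 0.376, -0.374]
force: [7.5, -2.7, -2.9]
opening: 0.0395
t: 20.75
tool_pos: [0.6622, -0.1786, 0.1253]
orientation: [-1.428, 0.785, -0.778]
force: [-4.6, 2.5, 3.7]
opening: 0.0391
[0.75128126 1.04642474 0.02568032] [-4.55375917  2.47536776  3.69045861] -1.0024366681728925
```

```bash
python3 -m inch '[[1,0,0,0,-0.14],[1,0,0,0,-0.27],[1,0,0,0,-0.4],[1,0,0,0,-0.522],[1,0,0,0,-0.522],[1,0,0,0,-0.522]]'; python3 -m inch '[[0.5,0,0,0,0],[-1,0,0,0,0],[-1,0,0,0,0],[-1,0,0,0.004,0],[-1,0,0,0.004,0.18],[-1,0,0,0.004,0.36],[-1,0,0,0.004,0.54],[-1,0,0,0.004,0.72]]'; python3 -m inch '[[-1,0,0,0,0.18],[-1,0,0,0,0.33],[-1,0,0,0,0.33]]';  python3 - <<'E'
from h import *
import pickle
s=robot.read_state();x=cv2.Rodrigues(s['orientation'])[0][:,0];print(s['tool_pos'],s['force'],np.arctan2(x[1],x[0]))
c=snap('side','s9');pickle.dump(c,open('c9.pkl','wb'))
g=cv2.cvtColor(c['color'],cv2.COLOR_RGB2GRAY);u,v=277,149;print(g[v-5:v+7,u-8:u+10])
E
```

```text
t: 21.5
tool_pos: [0.6617, -0.1772, 0.1253]
orientation: [-1.232, 1.181, -1.168]
force: [-1.9, 4.6, 2.9]
opening: 0.0395
t: 22.5
tool_pos: [0.6619, -0.1774, 0.1297]
orientation: [-1.483, 0.629, -0.619]
force: [-0.7, 0.2, 0.3]
opening: 0.0928
t: 22.88
tool_pos: [0.662, -0.1774, 0.13]
orientation: [-1.544, 0.372, -0.364]
force: [1.0, -0.5, 0.1]
opening: 0.0931
[ 0.66200363 -0.17743267  0.12996259] [ 0.95310183 -0.46193276  0.12086171] -0.4689769530664846
[[ 74  67  63  64  76  94  89  67  57  51  47  42  39  55  97 119 126 127]
 [ 66  63  57  51  68 100  95  68  54  47  46  40  40  48  77  93 110 125]
 [ 66  56  47  35  49  79  84  79  63  57  50  38  29  33  49  61  87 113]
 [ 56  40  32  22  31  46  63  82  91  88  74  50  30  23  29  31  62 103]
 [ 57  37  29  21  20  27  48  85 101 103  90  58  30  30  30  34  50  86]
 [ 73  35  28  24  17  22  42  66  85  90  77  55  36  34  27  34  34  74]
 [ 89  37  26  22  24  19  31  44  51  55  49  39  34  27  27  24  30  75]
 [ 93  40  23  24  26  28  32  31  32  31  31  24  30  28  24  29  31  84]
 [ 97  38  26  27  27  33  31  26  27  30  30  30  33  30  26  28  34  88]
 [ 97  39  27  26  28  29  20  19  22  31  34  32  27  32  33  32  31  89]
 [ 95  40  24  24  22  23  23  26  25  26  29  30  25  31  23  23  34  88]
 [103  48  20  21  29  23  23  25  20  26  28  25  19  27  28  23  31  87]]
```

```bash
python3 - <<'E'
from h import *
import pickle
c=pickle.load(open('c9.pkl','rb'))
def p(u,v): return ray(c,(u,v),.152)[:2]*1e3
for n,a,b in[('0',(276,149.7),(274.5,151.8)),('2',(274,147.8),(271.5,147.8)),('4',(275.8,146.5),(274,144.3))]:
    d=p(*b)-p(*a);print(n,d.round(1),np.degrees(np.arctan2(d[1],d[0])))
    o=np.array([661.2,-179.7]);r=p(*b)-o;print('  tip',r.round(1),np.degrees(np.arctan2(r[1],r[0])))
E
python3 -m inch '[[-1,0,0,0.06,0],[-1,-0.03,0,0.1,0],[-1,-0.08,-0.005,0.1,0],[-1,-0.12,-0.01,0.1,0.18],[-1,-0.158,-0.012,0.1,0.36],[-1,-0.158,-0.012,0.08,0.54],[-1,-0.158,-0.012,0.08,0.72],[-1,-0.158,-0.012,0.08,0.9]]'
python3 - <<'E'
from k import *
import pickle
w=snap('wrist','w10');s=snap('side','s10');t=snap('top','t10');pickle.dump((w,s,t),open('c10.pkl','wb'));st=robot.read_state()
x=cv2.Rodrigues(st['orientation'])[0][:,0];print(st['tool_pos'],np.arctan2(x[1],x[0]))
print('side knob',knob(s))
# jar interior sampled from the wrist camera on plane z=.018, 1.5 mm grid
g=cv2.cvtColor(w['color'],cv2.COLOR_RGB2GRAY);u,v=proj(w,(.544,-.19,.018));print(u,v)
u,v=int(u),int(v);print(g[v-30:v+30:2,u-30:u+30:2])
E
```

```text
0 [-8.8 -1.7] -169.30019050092244
  tip [-11.5   0.8] 176.1788177096485
2 [-3.   4.7] 122.2930421234432
  tip [-1.6 15. ] 96.0119751705737
4 [5.5 8.2] 56.46697928501725
  tip [13.5 18. ] 53.13782204714483
t: 23.92
tool_pos: [0.5038, -0.1895, 0.2099]
orientation: [-1.55, -0.336, 0.34]
force: [-0.8, 0.5, 0.0]
opening: 0.0929
[ 0.50404773 -0.18953383  0.21019296] 0.42294557674173583
side knob (30, array([5.9, 4.4]), 'axis deg', np.float64(59.0), 'mean deg', np.float64(37.0))
314.5308108613824 205.77942892435703
[[ 39  40  39  39  41  37  39  82 110 113 112 112 111 112 125 140 146 144
  146 145 145 142 140 135 125 110  92  81  57  50]
 [ 40  42  39  44  37  33  48  96 113 113 115 112 115 114 115 137 160 162
  154 157 152 149 145 143 142 141 153 174 150 113]
 [ 38  41  42  40  34  29  66 108 113 115 112 114 118 110  98 104 132 138
  125 134 145 152 154 149 147 142 156 185 202 195]
 [ 42  40  41  36  31  38 100 144 125 125 102 102 100 100  99  98 101 101
  101 106 118 131 142 150 151 148 143 146 159 173]
 [ 41  39  40  38  28  58 138 176 128 103  96 100  99 100  97  99  98  99
   98 100  9
[... 2464 characters left out ...]
118 121 120 149 157 137
  120 108 101  97  96  94  91  91  92  92 112 139]
 [ 53  72 105 138 174 211 178 105  94  98  96  99 101 103 104 120 118 103
   97  97  97  96  96  93  95  93  93 102 128 171]
 [ 40  42  42  53  79 164 208 142  97  96  97  98  98  98  99  99  98  98
   99  96  97  96  97  95  97  94 111 130 157 202]
 [ 41  39  45  42  43  99 193 201 138 102  97  97  96 100  98  97  99  98
   99  98  98  97  98  96  95 118 182 204 205 224]
 [ 44  44  43  46  41  51 109 187 204 150 103  97  97  99  97  99  99  98
   97  95  98  95  95 101 138 193 220 219 208 209]
 [ 42  42  43  45  44  43  51 104 187 208 162 120 103  99 100  96  96  99
   96  98  95 101 118 179 225 228 221 216 215 213]]
```

The pointer line is now at about 56°, having gone 190°→122°→56°. That makes four clicks. The jar's interior shows four bright ball blobs. Back to the jar.

```bash
python3 -m inch '[[-1,0,0,0,0.18],[-1,0,0,0,0.36],[-1,0,0,0,0.54],[-1,0,0,0,0.72],[-1,0.01,0,0,0.9],[-1,0.03,0,0,1.07],[-1,0.04,0,-0.03,1.239],[-1,0.04,0,-0.06,1.239]]'
python3 - <<'E'
from h import *
s=robot.read_state();x=cv2.Rodrigues(s['orientation'])[0][:,0];print(s['tool_pos'],np.arctan2(x[1],x[0]))
w=snap('wrist','w11');g=cv2.cvtColor(w['color'],cv2.COLOR_RGB2GRAY)
print(proj(w,(.544,-.1893,.053)),[proj(w,(.544,-.1893+d,.053)) for d in(-.027,.027)])
u,v=proj(w,(.544,-.1893,.053)).astype(int);print(u,v,g[v-12,u-50:u+50:2])
E
```

```text
t: 25.08
tool_pos: [0.5451, -0.1897, 0.15]
orientation: [-1.175, -1.277, 1.273]
force: [-0.4, -0.0, -0.4]
opening: 0.093
[ 0.54509421 -0.18966145  0.14999129] 1.6580854068260455
[279.85659612 212.65987503] [array([245.67275174, 209.77063986]), array([313.91529427, 215.53851973])]
279 212 [ 44  41  41  41  38  41  47 113 192 176 119 119 102 113 135 145 148 148
 141 134 133 163 170 172 171 169 140 124 138 144 152 156 146 134 148 161
 142 126 116 101 142 148 124 136 128  76  26  29  29  32]
```

```bash
python3 -m inch '[[-1,-0.001,0.0005,-0.05,0],[-1,-0.001,0.0005,-0.1,0],[-1,-0.001,0.0005,-0.131,0],[-1,-0.001,0.0005,-0.131,0],[-1,-0.001,0.0005,-0.131,0]]' 25; python3 -m inch '[[0,0,0,0,0],[1,0,0,0,0],[1,0,0,0,0],[1,0,0,0,0],[1,0,0,0,0]]'; python3 -m inch '[[1,0,0,0.003,0],[1,0,0,0.005,0],[1,-0.01,-0.001,0.005,0],[1,-0.03,-0.003,0.005,0],[1,-0.05,-0.005,0.005,0],[1,-0.065,-0.006,0.005,0],[1,-0.065,-0.006,0.005,0],[1,-0.065,-0.006,0.005,0]]'
```

```text
t: 25.75
tool_pos: [0.5425, -0.1886, 0.0156]
orientation: [-1.172, -1.271, 1.271]
force: [-0.3, 0.2, 0.1]
opening: 0.0932
t: 26.38
tool_pos: [0.5425, -0.1887, 0.0158]
orientation: [-1.172, -1.271, 1.271]
force: [0.0, -0.1, 2.0]
opening: 0.0534
t: 27.38
tool_pos: [0.4778, -0.1948, 0.021]
orientation: [-1.173, -1.272, 1.27]
force: [0.1, 0.4, -2.5]
opening: 0.0535
```

```bash
python3 -m inch '[[1,0,0,0.03,0],[1,0,-0.01,0.07,0],[1,0.01,-0.05,0.08,0],[1,0.03,-0.09,0.08,0],[1,0.05,-0.13,0.08,0],[1,0.07,-0.165,0.08,0],[1,0.08,-0.19,0.08,0],[1,0.085,-0.2,0.075,0]]'; python3 -m inch '[[1,0,0,0,0],[1,0,0,0,0]]'
python3 - <<'E'
from h import *
import pickle
print(robot.read_state()['tool_pos']);w=snap('wrist','w12');pickle.dump(w,open('c12.pkl','wb'))
E
```

```text
t: 28.38
tool_pos: [0.5637, -0.3963, 0.0958]
orientation: [-1.174, -1.271, 1.27]
force: [-0.1, -0.1, -2.0]
opening: 0.0538
t: 28.62
tool_pos: [0.5635, -0.3951, 0.0953]
orientation: [-1.173, -1.272, 1.27]
force: [-0.8, 0.5, -2.7]
opening: 0.0535
[ 0.56351454 -0.39512155  0.09530977]
```

Over the pan at z 0.0953. Touchdown is expected at TCP z of about 0.0608.

```bash
python3 -m inch '[[1,0,0,-0.012,0],[1,0,0,-0.022,0],[1,0,0,-0.029,0],[1,0,0,-0.032,0],[1,0,0,-0.034,0],[1,0,0,-0.034,0],[1,0,0,-0.034,0]]'
```

```text
t: 29.55
tool_pos: [0.5638, -0.3954, 0.0621]
orientation: [-1.174, -1.272, 1.27]
force: [0.2, 0.3, -3.2]
opening: 0.0532
```

```bash
python3 -m inch '[[1,0,0,-0.001,0],[1,0,0,-0.002,0],[1,0,0,-0.002,0],[1,0,0,-0.002,0]]'
```

```text
t: 30.05
tool_pos: [0.5641, -0.3956, 0.0608]
orientation: [-1.175, -1.272, 1.27]
force: [-1.4, 0.9, 4.3]
opening: 0.0532
```

Contact. Release, rise straight up, and check.

```bash
python3 -m inch '[[0.6,0,0,0,0],[0,0,0,0,0],[-1,0,0,0,0],[-1,0,0,0,0],[-1,0,0,0,0]]'; python3 -m inch '[[-1,0,0,0.02,0],[-1,0,0,0.06,0],[-1,0,0,0.1,0],[-1,-0.02,0,0.14,0],[-1,-0.06,0.02,0.15,0],[-1,-0.1,0.03,0.15,0],[-1,-0.12,0.03,0.15,0],[-1,-0.12,0.03,0.15,0]]'
python3 - <<'E'
from k import *
import pickle
w=snap('wrist','w13');s=snap('side','s13');t=snap('top','t13');st=robot.read_state();print(st['tool_pos'],st['force'])
print('knob',knob(s))
for n,c in(('side',s),('wrist',w)):
    for nm,X in(('jar rim',(.5638,-.3954,.098)),('stack',(.393,-.346,.084))):
        u,v=proj(c,X);print(n,nm,round(u,1),round(v,1))
g=cv2.cvtColor(s['color'],cv2.COLOR_RGB2GRAY);u,v=proj(s,(.5638,-.3954,.056)).astype(int);
print(g[v-26:v+22:2,u-24:u+26:2])
u,v=proj(s,(.393,-.346,.084)).astype(int);print('stack');print(g[v-14:v+46:3,u-24:u+26:2])
E
```

```text
t: 30.68
tool_pos: [0.5641, -0.3956, 0.0607]
orientation: [-1.175, -1.272, 1.27]
force: [0.1, -0.5, -0.3]
opening: 0.079
t: 31.68
tool_pos: [0.4436, -0.3661, 0.2128]
orientation: [-1.178, -1.272, 1.27]
force: [0.2, 0.1, 0.5]
opening: 0.093
[ 0.44496878 -0.36585551  0.21163432] [ 0.23580225  0.11198181 -0.36285897]
knob (4, array([14. , -9.4]), 'axis deg', np.float64(49.0), 'mean deg', np.float64(-34.0))
side jar rim 344.0 228.3
side stack 276.6 279.3
wrist jar rim 237.4 330.9
wrist stack 308.3 147.9
[[ 35  39  36  37  35  36 105 151 153 152 150 121  65  43  40  40  35  34
   38  35  34  38  32  35  36]
 [ 37  32  38  37  41  37 118 153 152 153 145 151 179 180 178 156 109  82
   37  35  39  38  37  31  35]
 [ 29  37  37  35  37  38 126 150 154 151 144 145 147 143 142 143 165 170
  126  64  34  35  35  38  34]
 [ 40  35  36  36  38  45 126 153 152 154 140 135 131 127 123 122 120 122
  154 153  64  39  33  35  31]
 [ 36  41  34  31  36  60 154 166 158 142 140 137 132 127 122 119 116 113
  112 146 152  53  33  39  37]
 [ 35  34  36  37  84 218 253 235 181 137 141 136 128 127 120 118 115 
[... 3332 characters left out ...]
63 171 173 175 172 181 190 188 199 170
   68  19  15  26  29  34  37]
 [ 22  26  15  16  16  25  17  55 138 155 162 165 180 179 168 160 147  95
   23  23  23  34  33  35  35]
 [ 33  23  24  22  17  19  12  21  85 146 155 159 161 161 158 152 120  37
   17  19  30  34  33  30  27]
 [ 34  24  20  23  12  21  21  15  20  75 131 152 156 156 141  86  32  22
   22  32  28  29  30  31  35]
 [ 33  27  33  23  17  23  20  17  10  19  25  23  25  28  26  31  27  22
   32  35  34  33  35  36  28]
 [ 35  38  40  34  30  34  31  30  26  34  31  36  29  29  32  31  32  33
   32  33  30  33  32  34  33]
 [ 32  27  33  24  33  29  31  34  34  33  31  32  29  29  37  28  31  32
   33  34  31  28  38  32  32]]
```

```bash
python3 -c "
from plant import robot
print(robot.close_job())"
```

```text
the job is handed in; nothing more can be done
None
```

I finished every step and handed the job in at about 32 s of the 72 s allowed. `close_job` gave no verdict.

**What I did:**
- Nested the loose beaker in the stack.
- Stood the jar under the chute.
- Turned the knob two clicks, regripped and turned two more.
- Carried the jar to the pan and released it.

**What the checks showed:**
- **Beaker:** a picture after release showed it nested and upright. I did not measure the nesting gap, and in the last side view the stack looked unchanged.
- **Jar under the chute:** the wrist image put it within about 3 mm of the expected spot.
- **Knob:** the white pointer line went from about 190° to 122° to 56°. The gripper itself turned about 120°. Both fit four clicks, though the pointer reading is only good to about 10°.
- **Balls:** the wrist image showed four bright spots in the jar after the fourth click. I judged this from pixel values, because my 12 picture views were used up. I did not separately check that balls 5 to 7 are still in the drum.
- **Jar on the pan:** it touched down at (0.564, -0.396), against a pan centre of about (0.563, -0.3955). The last side view showed it upright, and the wrist force was near zero after release.

**What failed or was not checked:**
- The final knob reading failed because the mark was hidden (only 4 pixels seen), so the knob result rests on the earlier views.
- My first automatic fit of the knob mark was unusable, so I picked the line's ends by hand.
- I did not re-measure the vials and stopper; the arm was not taken down near them.

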